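# Unload the felt bobs from the blow-off rail

## Robot

A 6-joint arm with a two-finger parallel gripper is mounted at the origin on a cart in front of the work surface, level with it; the furniture and walls round the work are solid. World frame = base frame: x ahead of the robot, y to its left, z up, the work surface at z = 0. Lengths are in m, angles in rad, forces in N, time in s.
With the tool pointing down it reaches from about 0.25 to 0.725 m from the base axis. Payload 4 kg.
Tool frame: the origin (TCP) lies between the finger pads, 19 mm behind the fingertips; this is the grasp point; z points along the fingers, x is the direction in which the jaws open and shut, and the axes are right-handed (so a half turn about z gives the same grasp; the last joint's range is limited). The gripper opens to 85 mm and grips with 20 to 120 N. Pads are 22 mm wide; open, the fingers measure 114 mm over their backs; the gripper's body (76 mm by 85 mm) begins 54 mm behind the grasp point. The pads swing forward as they close: fully open they stand 13 mm farther back than shut.
Start: joints at [-1.209, 0.241, 0.005, 1.335, 0, 1.571], TCP at [0.177, -0.468, 0.25] pointing down, gripper open.
Joint ranges: [-2.72, 2.72], [-1.05, 1.87], [-1.09, 1.28], [-1.99, 2.15], [-1.42, 1.44], [-3.14, 3.14]. Speed limits (rad/s): [2.79, 2.79, 3.14, 3.14, 3.14, 3.14].

## Interface

Orientations are given as a unit quaternion [x, y, z, w].
In Python, from workcell import bot, vision, ticket gives the robot as it stands.
- The arm moves only by the tool play_rows, never from a script. Its argument "deltas" is one flat list of numbers, 5 for each row, row after row: the opening, from 0 (shut) to 1 (fully open), then the shift along the tool's x, y, z in units of 60 mm (1.0 is 60 mm), then the turn about the tool's z in degrees. A call has 1 to 12 rows; each row shifts and turns the pose as measured when the row begins, along the tool's axes as they then stand; what a row does not reach is not made up. A row lasts 1/8 s, in which the tool goes at most 62.5 mm and 10.7 degrees, less where a joint would pass 70% of its speed; a pose out of reach is approached as far as the arm can. A call is refused whole if a number of a shift passes 1 or a number of a turn 10.7, either way. A call with a gripper value outside its range is refused whole. The fingers move at their own pace and stop on an object; the grip force is fixed at half the most. Time passes only in rows, so rows that do not move let the fingers close. It gives the time, the measured TCP pose, the force and the opening at its end, in the units of the state.
- bot.get_obs(): the state, without advancing time (a new reading comes with each control period).
- vision.camera(name): name is "side" or "top"; returns a dict with "color" (480x640x3 uint8, blue, green, red), "intrinsics" (3x3 intrinsics, pixels), "k1" (the pictures are not rectified: a ray, as slopes to the right and down, at radius r is drawn at 1 + k1 r^2 times it, then the intrinsics apply), "rvec" (rotation vector, rad) and "tvec" (3), from world to camera coordinates, as OpenCV has them. Camera axes: x right, y down, z forward; pixel columns grow to the right and rows downward; lengths in m; the calibration is good to about 2 mm. A picture is of the moment at which its call begins. There is no depth.
- ticket.job_done(): hands the job in, once; it reports no verdict.
The state is a dict: "clock": time; "joint_pos": joint angles; "joint_vel": joint speeds; "tau": joint torques, N m; "eef_pos": TCP position; "tool_rot": TCP orientation; "ft_force": force on the tool from outside, world axes, zero at the start; "ft_torque": the same for the moment, N m; "grip_width": finger opening in m.
Only numpy, scipy, OpenCV 4.12 (cv2) and the standard library are available. Lean on these libraries where they do the work, as an engineer would, in place of code of your own. Each camera call takes 0.05 s, during which the arm holds its last target. There are 200 camera calls.

## Task

First shut the blow-off air by turning the cock's lever across its pipe. Then draw the sprung lock bolt back towards the robot side and push its knob sideways into the notch so that it stays open by itself, and unload every felt bob hanging in the rail into the aluminium tray, each slid to the wide end of the keyhole slot and lifted off there. When all are lying or standing inside the tray, free the knob from the notch so that the bolt snaps fully home again; leave the air shut and the things around undisturbed.

Things in the scene. Friction and masses are not known exactly. Their poses are not given: they have to be found in the camera images.
- station: Station fixed to the bench: steel base, aluminium rail plate on two end legs, 70 mm wide (x), 343 mm long (y -160 to +183), 6 mm thick, top 70 mm above the bench, open below. Origin on the bench under the slot; x away from the robot, y along the rail to the left, z up. Slot along x = 0, 14 mm wide from y = +162 to -106, then a wide opening 34 x 34 mm centred at y = -123 mm.
- keyhole (a point): Centre of the wide end of the slot, on the plate's top face. A bob standing within 4 mm of it can be lifted straight out.
- slot_end (a point): Closed narrow end of the slot, on the plate's top face.
- bolt_tip (a point): Tip of the lock bolt, an 8 mm rod along station x that crosses just above the plate at station y = -70 mm (top of the rod 79.5 mm above the bench). At home the tip stands at station x = +8 mm and bars the slot; in its notch it is drawn back to x = -24 mm, clear of the bobs.
- notch (a point): Where the knob's stem stands when held in the notch, on the top face of the cover with the L-shaped slot (95 mm above the bench, screw heads to 99 mm). The bolt's grey housing lies on the near side of the rail, station x = -37 to -170 mm, y = -114 to -46 mm.
- lock_bolt (a joint): How far the lock bolt is drawn (m), towards station -x: 0 = home (snapped shut, barring the slot), 0.042 = hard stop. A spring pulls it home, 5 N at home to 14 N fully drawn. Resting in its notch it reads about 0.032.
- lock_knob (a joint): Sideways travel of the knob (m), to station -y: 0 = in the long leg of the L slot, 0.016 = bottom of the notch. Friction 0.5 N (plus rubbing on the tongue), no spring. Moves sideways only while the bolt is drawn over 0.034; at 0.010 or more sideways the cover's tongue holds the bolt; drawn a little and moved back to 0, the bolt snaps home.
- knob_grip (a point): Grip point of the black knob on the lock bolt: upright, 14 mm in diameter, 40 mm tall, this point 18 mm below its top and 122 mm above the bench. Moves with both joints. Can be gripped from above, fingers along station x or y.
- air_cock (a joint): Quarter-turn air cock: lever angle (rad) about the vertical; 1.571 = open (lever in line with the pipe, pointing to station -x), 0 = shut (lever across the pipe, pointing to station +y). Stops at both ends; stays where it is left, friction 0.15 N m.
- cock_grip (a point): Grip point on the upright black grip at the end of the cock's lever, 70 mm from the pivot; the grip is round, 14 mm in diameter, 44 mm tall, its top 17 mm above this point, this point 102 mm above the bench.
- cock_hinge (a point): Pivot of the cock, on its vertical axis, 68 mm above the bench.
- tray: Loose open aluminium tray, 156 (x) x 206 (y) x 26 mm (z) outside, wall and floor 3 mm. Origin at the centre of its underside.
- bob1: Felt bob on an arbor (3 or 4 of the four are present), 63 mm tall, 120 g. Up its z from its origin (underside of the foot): round foot dia 22, 0 to 5 mm; neck dia 9 to 17 mm; square flange 36 x 36, 17 to 23 mm; grey felt dia 30, 23 to 63 mm. In the rail the flange rests on the plate, neck in the slot, foot under the plate (origin 53 mm above the bench): it comes out only at the wide end.
- bob2: Felt bob on an arbor (3 or 4 of the four are present), 63 mm tall, 120 g. Up its z from its origin (underside of the foot): round foot dia 22, 0 to 5 mm; neck dia 9 to 17 mm; square flange 36 x 36, 17 to 23 mm; grey felt dia 30, 23 to 63 mm. In the rail the flange rests on the plate, neck in the slot, foot under the plate (origin 53 mm above the bench): it comes out only at the wide end.
- bob3: Felt bob on an arbor (3 or 4 of the four are present), 63 mm tall, 120 g. Up its z from its origin (underside of the foot): round foot dia 22, 0 to 5 mm; neck dia 9 to 17 mm; square flange 36 x 36, 17 to 23 mm; grey felt dia 30, 23 to 63 mm. In the rail the flange rests on the plate, neck in the slot, foot under the plate (origin 53 mm above the bench): it comes out only at the wide end.
- bob4: Felt bob on an arbor (3 or 4 of the four are present), 63 mm tall, 120 g. Up its z from its origin (underside of the foot): round foot dia 22, 0 to 5 mm; neck dia 9 to 17 mm; square flange 36 x 36, 17 to 23 mm; grey felt dia 30, 23 to 63 mm. In the rail the flange rests on the plate, neck in the slot, foot under the plate (origin 53 mm above the bench): it comes out only at the wide end.
- bob1_felt (a point): Centre of the felt cylinder of bob1, 43 mm above its origin along its z.
- bob2_felt (a point): Centre of the felt cylinder of bob2, 43 mm above its origin along its z.
- bob3_felt (a point): Centre of the felt cylinder of bob3, 43 mm above its origin along its z.
- bob4_felt (a point): Centre of the felt cylinder of bob4, 43 mm above its origin along its z.
- paste_tin: Bystander: round tin, 67 mm in diameter, 27 mm high. Leave alone.
- compound_bar: Bystander: white bar of polishing compound, 46 x 100 x 41 mm. Leave alone.
Things that resemble listed ones, but are neither listed nor needed, are in the scene too. Leave any yellow look-alike of the bob3 alone.

How it is judged:
By the outcome, as a careful person would: the job done as asked, in the order asked, and still so for the second after the job is handed in, with the robot touching nothing.
Of bob1, bob2, bob3, bob4 only 3 to 4 are there at a start; the rules pass over those that are not, and their reading is None.
At some moment in a run one of tray may be knocked a few centimetres aside while the robot is not near it.
Once in a run the grip may slacken for a moment while it holds something.
It also fails if it takes over 210 s, if anything falls off the work surface, if the arm or the gripper's body presses on something with over 40 N, if the wrist force passes 120 N, or if a joint passes its speed limit or range.

## Working session

There is one attempt and no reset: what is moved stays moved. The work goes in short steps, Python scripts to look and compute and a tool call to move; the robot and the scene stay as the last step left them, time stands still between calls to the robot, and variables do not carry over. Pictures are saved under pics/ and viewed, about 12 in all and at most 16, crops included, and the job is handed in when it is done.

Besides the shell and the picture viewer there is one more tool, called after "Emit:" as name(argument=value, ...) on one line, values as JSON. play_rows: Moves the arm, as the interface text tells. Its arguments: {"type":"object","properties":{"deltas":{"type":"array"}},"required":["deltas"]}

```bash
mkdir -p pics; ls
cat > h.py <<'E'
import numpy as np, cv2
from workcell import bot, vision, ticket
from scipy.spatial.transform import Rotation as R
def cam(n): return vision.camera(n)
def dist(c): return np.array([c["k1"],0,0,0,0],float)
def ray(c,uv):
    K=np.array(c["intrinsics"],float)
    p=cv2.undistortPoints(np.array([[uv]],float),K,dist(c))[0,0]
    Rm=cv2.Rodrigues(np.array(c["rvec"],float))[0]
    return -Rm.T@np.array(c["tvec"],float).ravel(), Rm.T@np.array([p[0],p[1],1.])
def onz(c,uv,z):
    o,d=ray(c,uv); return o+d*(z-o[2])/d[2]
def proj(c,P):
    return cv2.projectPoints(np.array(P,float).reshape(-1,1,3),np.array(c["rvec"],float),np.array(c["tvec"],float),np.array(c["intrinsics"],float),dist(c))[0][:,0]
def tri(c1,u1,c2,u2):
    o1,d1=ray(c1,u1);o2,d2=ray(c2,u2)
    s=np.linalg.lstsq(np.c_[d1,-d2],o2-o1,rcond=None)[0]
    a=o1+s[0]*d1;b=o2+s[1]*d2
    return (a+b)/2,np.linalg.norm(a-b)
E
python3 - <<'E'
from h import *
np.set_printoptions(precision=4,suppress=True)
for n in("top","side"):
    c=cam(n); cv2.imwrite(f"pics/{n}0.png",c["color"]); 
    import pickle; pickle.dump(c,open(f"{n}0.pkl","wb"))
    print(n,c["intrinsics"],c["k1"],ray(c,(320,240)))
print(bot.get_obs())
E
```

```text
pics
top [[513.136    0.     316.4189]
 [  0.     513.136  248.6276]
 [  0.       0.       1.    ]] -0.13685579007846488 (array([ 0.2535, -0.0297,  1.3146]), array([ 0.2235,  0.0048, -0.9749]))
side [[499.0987   0.     317.8212]
 [  0.     499.0987 241.1711]
 [  0.       0.       1.    ]] -0.11238474897802682 (array([0.8956, 0.7883, 0.845 ]), array([-0.3295, -0.6874, -0.6473]))
{'clock': 0.1, 'joint_pos': array([-1.209 ,  0.2414,  0.0039,  1.3352, -0.    ,  1.5708]), 'joint_vel': array([-0.0009, -0.0001,  0.0047, -0.0009, -0.0004, -0.001 ]), 'tau': array([ -0.0002, -37.3138,  25.301 ,   0.0109,  -0.0001,  -0.    ]), 'eef_pos': array([ 0.1768, -0.4671,  0.2492]), 'tool_rot': array([ 0.8228, -0.5683, -0.0008, -0.0005]), 'ft_force': array([-0.4962, -0.1471, -0.7034]), 'ft_torque': array([-0.0216, -0.0311,  0.0018]), 'grip_width': 0.08535626395431749}
```

View pics/top0.png

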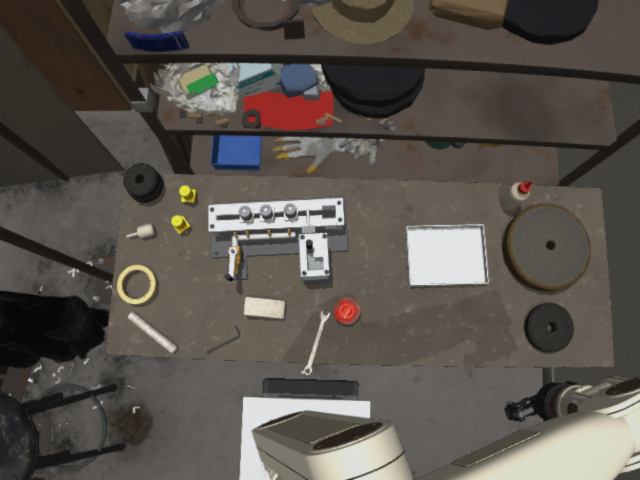

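View pics/side0.png

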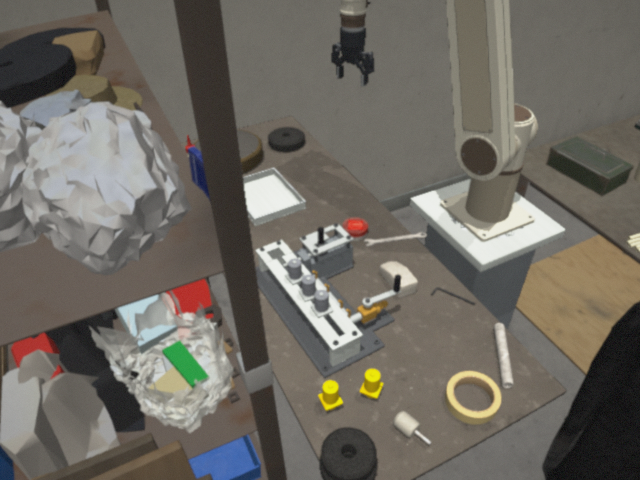

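Top view (up = +x, left = +y): the rail runs from (210,215) to (345,213). Three grey bobs hang at (246,213), (266,213) and (291,212), the wide end is near (328,212), the lock knob near (310,245), the cock lever at (233,260) and the tray at (447,255).
Look-alikes: two yellow bobs at (187,194) and (180,224), and a beige mounted bob at (142,231). I'm leaving all three alone.

Run:
```python
from h import *
import pickle
c=pickle.load(open("top0.pkl","rb")); s=pickle.load(open("side0.pkl","rb"))
a=cv2.resize(c["color"][185:295,200:360],None,fx=5,fy=5,interpolation=cv2.INTER_CUBIC)
cv2.imwrite("pics/topc.png",a)
b=cv2.resize(s["color"][215:375,245:425],None,fx=4.4,fy=3.75,interpolation=cv2.INTER_CUBIC)
b=cv2.resize(s["color"][220:370,245:425],None,fx=4,fy=4,interpolation=cv2.INTER_CUBIC)
cv2.imwrite("pics/sidec.png",b)
```

```text
(no output)
```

View pics/topc.png

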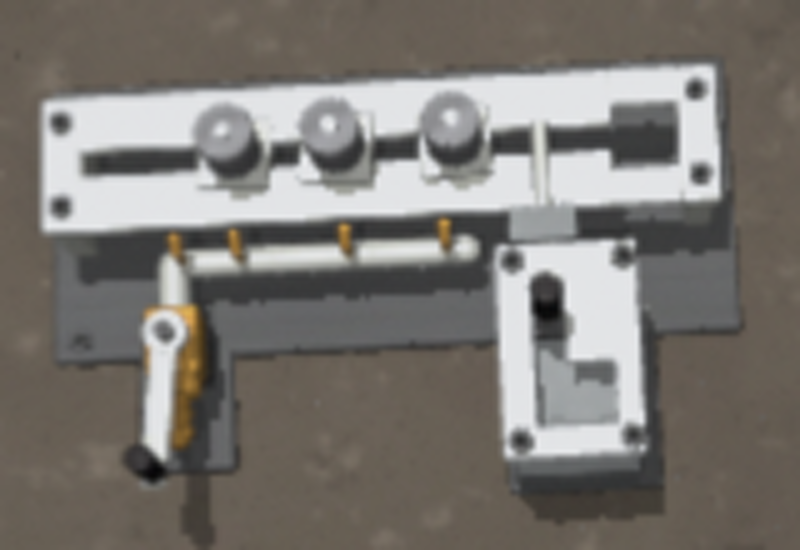

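View pics/sidec.png

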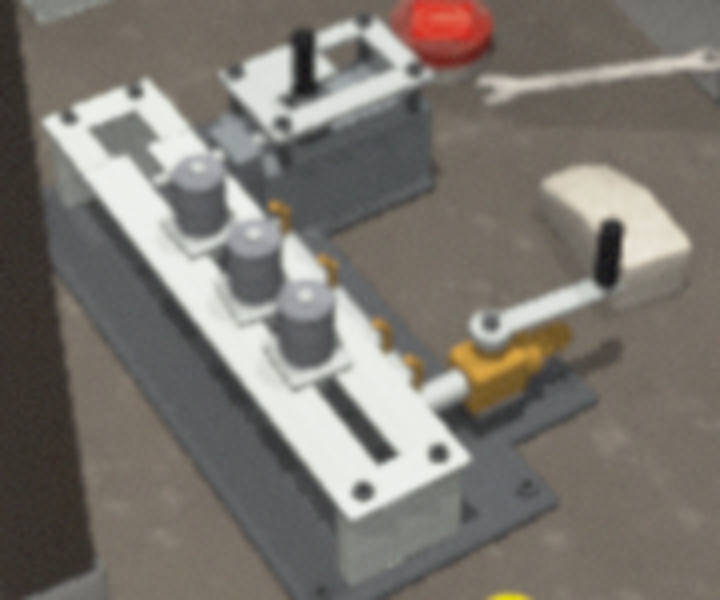

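The crops confirm the parts. Top crop (5x): plate corners at (42,100), (718,65), (722,198) and (42,232), bobs at (228,140), (332,130) and (452,125), knob at (547,290), cock pivot at (165,330) and its grip top at (140,462). The bolt bars the slot at (540,150) and the lever points to -x, so the air is open.

```bash
cat >> h.py <<'E'
np.set_printoptions(precision=4,suppress=True)
def tc(u,v): return (200+(u+.5)/5-.5,185+(v+.5)/5-.5)
def sc(u,v): return (245+(u+.5)/4-.5,220+(v+.5)/4-.5)
E
python3 - <<'E'
from h import *
import pickle
c=pickle.load(open("top0.pkl","rb")); s=pickle.load(open("side0.pkl","rb"))
S=np.array([[35,183],[35,-160],[-35,-160],[-35,183]])/1000
W=np.array([onz(c,tc(*p),.07)[:2] for p in [(42,100),(718,65),(722,198),(42,232)]])
sides=lambda A:[round(np.linalg.norm(A[i]-A[(i+1)%4]),4) for i in range(4)]
print("plate",W,sides(W))
a=S-S.mean(0);b=W-W.mean(0);H=a.T@b
th=np.arctan2(H[0,1]-H[1,0],H[0,0]+H[1,1]);Rz=np.array([[np.cos(th),-np.sin(th)],[np.sin(th),np.cos(th)]])
t=W.mean(0)-Rz@S.mean(0)
print("th",th,"t",t,"res",W-(S@Rz.T+t))
# side check
Ws=np.array([onz(s,sc(*p),.07)[:2] for p in [(345,518),(45,122),(150,80),(468,458)]]); print("side",Ws,sides(Ws)); b=Ws-Ws.mean(0);H=a.T@b
ths=np.arctan2(H[0,1]-H[1,0],H[0,0]+H[1,1]);print(ths,Ws.mean(0)-np.array([[np.cos(ths),-np.sin(ths)],[np.sin(ths),np.cos(ths)]])@S.mean(0))
inv=lambda p:Rz.T@(p[:2]-t)
for n,p,q in [("b1",(222,133),(305,293)),("b2",(330,122),(254,233)),("b3",(452,117),(197,168)),("knobtop",(547,284),(303,36)),("griptop",(138,462),(610,225)),("pivot",(165,330),(490,325))]:
    P,e=tri(c,tc(*p),s,sc(*q)); print(n,P,"gap",e,"station",inv(P))
g=c["color"]; m=cv2.inRange(cv2.cvtColor(g,cv2.COLOR_BGR2HSV),(0,0,150),(180,60,255));m[:,:390]=0;m[:, 500:]=0;m[:215]=0;m[300:]=0
k=max(cv2.findContours(m,0,2)[0],key=cv2.contourArea);r=cv2.minAreaRect(k);bx=cv2.boxPoints(r)
w=np.array([onz(c,p,.026)[:2] for p in bx]);print("tray",w.mean(0),w,sides(w))
np.savez("st.npz",th=th,t=t)
E
```

```text
plate [[ 0.623   0.2642]
 [ 0.651  -0.0791]
 [ 0.5813 -0.0825]
 [ 0.5538  0.2588]] [np.float64(0.3445), np.float64(0.0697), np.float64(0.3423), np.float64(0.0694)]
th 0.08017281518213365 t [0.6032 0.0789] res [[-0.0005  0.0001]
 [ 0.0001 -0.0013]
 [ 0.0002  0.0009]
 [ 0.0002  0.0003]]
side [[ 0.6267  0.2639]
 [ 0.6513 -0.0722]
 [ 0.5812 -0.0785]
 [ 0.5562  0.2593]] [np.float64(0.337), np.float64(0.0704), np.float64(0.3388), np.float64(0.0707)]
0.07359474003387101 [0.6047 0.0817]
b1 [0.5955 0.1627 0.1164] gap 0.001985001059347677 station [-0.0009  0.0842]
b2 [0.6011 0.1111 0.1164] gap 0.0013134784119804954 station [0.0005 0.0323]
b3 [0.6061 0.0516 0.1154] gap 0.00010832829809173817 station [ 0.0007 -0.0275]
knobtop [0.5182 0.0024 0.1385] gap 0.00186995123435949 station [-0.0908 -0.0695]
griptop [0.4329 0.1927 0.1161] gap 0.0028251110563175313 station [-0.1606  0.1271]
pivot [0.5043 0.192  0.0755] gap 1.775649036957698e-05 station [-0.0895  0.1207]
tray [ 0.5202 -0.3532] [[ 0.5931 -0.2458]
 [ 0.6003 -0.4639]
 [ 0.4464 -0.458 ]
 [ 0.441  -0.2451]] [np.float64(0.2182), np.float64(0.154), np.float64(0.213), np.float64(0.1521)]
```

Emit:
play_rows(deltas=[1,0,0,0,-10.5,1,0,0,0,-10.5,1,0,0,0,-10.5,1,0,0,0,-10.5,1,0,0,0,-10.5,1,0,0,0,-10.5,1,0,0,0,-10.5])

```text
clock: 0.98
eef_pos: [0.1759, -0.4647, 0.2453]
tool_rot: [0.999, 0.053, -0.002, -0.005]
ft_force: [0.0, -0.6, 0.5]
grip_width: 0.0857
```

```bash
cat >> h.py <<'E'
TH=.079; T0=np.array([.6035,.0795])
def st(p): 
    c,s=np.cos(TH),np.sin(TH); d=np.array(p[:2])-T0; return np.array([c*d[0]+s*d[1],-s*d[0]+c*d[1]]) 
def go(x,y,z):
    "units (tool xyz) from here to station target"
    o=bot.get_obs(); p=o["eef_pos"]; m=R.from_quat(o["tool_rot"]).as_matrix()
    c,s=np.cos(TH),np.sin(TH); w=np.array([T0[0]+c*x-s*y,T0[1]+s*x+c*y,z])
    print("station",st(p)*1e3,"z",p[2]*1e3,"yaw err deg",np.degrees(np.arctan2(m[1,0],m[0,0])-TH),"need",m.T@(w-p)/.06,"F",o["ft_force"],"w",o["grip_width"],"t",o["clock"])
E
python3 -c "
from h import *
go(-.1595,.1207,.20)"
```

```text
station [-469.2392 -508.7431] z 245.2557841596682 yaw err deg 1.516107876933587 need [  5.4401 -10.342    0.8495] F [ 0.0498 -0.5697  0.5379] w 0.08572370080337674 t 0.975
```

Emit:
play_rows(deltas=[1,0.45,-0.86,0,1.5,1,0.45,-0.86,0,0,1,0.45,-0.86,0,0,1,0.45,-0.86,0,0,1,0.45,-0.86,0,0,1,0.45,-0.86,0,0,1,0.45,-0.86,0,0,1,0.45,-0.86,0,0,1,0.45,-0.86,0,0,1,0.45,-0.86,0,0,1,0.45,-0.86,0,0,1,0,0,0,0])

```text
clock: 2.48
eef_pos: [0.4324, 0.143, 0.2473]
tool_rot: [0.999, 0.038, -0.002, -0.006]
ft_force: [-0.7, -1.3, -0.4]
grip_width: 0.0853
```

```bash
python3 -c "
from h import *
go(-.1595,.1207,.105)"
```

```text
station [-165.5547   76.7944] z 247.28042772026998 yaw err deg -0.15270850074283673 need [ 0.1052 -0.7026  2.38  ] F [-0.6674 -1.3453 -0.3912] w 0.08534744626470969 t 2.475
```

Emit:
play_rows(deltas=[1,0.1,-0.7,0,0,1,0,0,0.8,0,1,0,0,0.8,0,1,0,0,0.75,0,1,0,0,0,0])

```text
clock: 3.1
eef_pos: [0.4331, 0.1845, 0.1031]
tool_rot: [0.999, 0.037, -0.002, -0.005]
ft_force: [0.8, 0.5, 1.4]
grip_width: 0.0854
```

```bash
python3 -c "
from h import *
go(-.1595,.1207,.105)
for n in('top','side'):
  c=cam(n);o=c['color']; u=proj(c,bot.get_obs()['eef_pos'])[0].astype(int)
  cv2.imwrite(f'pics/{n}1.png',cv2.resize(o[u[1]-40:u[1]+40,u[0]-50:u[0]+50],None,fx=4,fy=4))
cv2.imwrite('pics/both1.png',np.hstack([cv2.imread('pics/top1.png'),cv2.imread('pics/side1.png')]))
"
```

```text
station [-161.5859  118.0792] z 103.06020766947341 yaw err deg -0.27267091705906066 need [ 0.0344 -0.0442 -0.0321] F [0.7768 0.5123 1.3871] w 0.08536689811525734 t 3.1
```

View pics/both1.png

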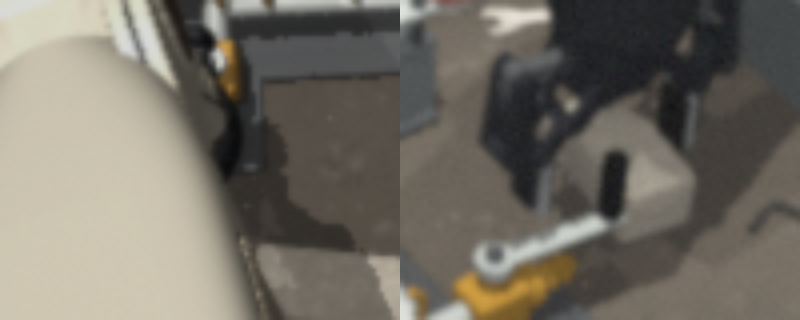

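Side crop: the cock's grip at (615,180) stands between the open fingers, with the far finger above the lever. The top view is blocked by the arm. Next I close.

Emit:
play_rows(deltas=[1,0.03,-0.04,-0.03,0,0,0,0,0,0,0,0,0,0,0,0,0,0,0,0,0,0,0,0,0,0,0,0,0,0,0,0,0,0,0])

```text
clock: 4.08
eef_pos: [0.4354, 0.1892, 0.1147]
tool_rot: [0.999, 0.038, 0.0, -0.008]
ft_force: [2.0, -0.5, -2.0]
grip_width: 0.012
```

```bash
python3 -c "
from h import *
go(-.1595,.1207,.105)"
```

```text
station [-158.9423  122.656 ] z 114.68168475440565 yaw err deg -0.2230514956693385 need [-0.0093  0.0353  0.1608] F [ 2.03   -0.5179 -1.9686] w 0.012010081324868806 t 4.075
```

Emit:
play_rows(deltas=[0,0.02,-0.2,0,0,0,0.05,-0.2,0,0,0,0.09,-0.18,0,0,0,0.12,-0.17,0,0,0,0.14,-0.14,0,0,0,0,0,0,0])

```text
clock: 4.82
eef_pos: [0.4575, 0.245, 0.1147]
tool_rot: [0.999, 0.036, -0.001, -0.005]
ft_force: [3.3, -0.4, -0.8]
grip_width: 0.0115
```

```bash
python3 -c "
from h import *
go(-.0895,.1907,.112)
d=st(bot.get_obs()['eef_pos'])-np.array([-.0895,.1207]);print(np.linalg.norm(d),np.degrees(np.arctan2(d[1],d[0])))"
```

```text
station [-132.4823  176.4798] z 114.69539080552613 yaw err deg -0.37754555368437076 need [ 0.7149 -0.2412  0.0465] F [ 3.2657 -0.4253 -0.7777] w 0.011495042805230764 t 4.825
0.07041918674718473 127.61679628102515
```

Emit:
play_rows(deltas=[0,0.17,-0.11,0,0,0,0.19,-0.08,0,0,0,0.2,-0.045,0,0,0,0.16,-0.01,0,0,0,0.05,0,0,0,0,0.03,0,0,0])

```text
clock: 5.58
eef_pos: [0.4985, 0.2675, 0.1146]
tool_rot: [0.999, 0.038, -0.009, -0.009]
ft_force: [-4.7, -2.8, 4.9]
grip_width: 0.0118
```

```bash
python3 -c "
from h import *
go(-.0895,.1907,.112)
d=st(bot.get_obs()['eef_pos'])-np.array([-.0895,.1207]);print(np.linalg.norm(d),np.degrees(np.arctan2(d[1],d[0])))"
```

```text
station [-89.847  195.7265] z 114.56173243387607 yaw err deg -0.20599011892103253 need [0.0068 0.0846 0.0409] F [-4.7462 -2.8487  4.9439] w 0.011753347430716252 t 5.575
0.07502734133877713 90.26502811095183
```

Emit:
play_rows(deltas=[0,0.08,0.03,0,0,0,0.08,0,0,0])

```text
clock: 5.82
eef_pos: [0.4996, 0.2677, 0.1144]
tool_rot: [0.999, 0.039, -0.018, -0.011]
ft_force: [-16.7, -3.9, 13.3]
grip_width: 0.0117
```

```bash
python3 -c "
from h import *
go(-.0895,.1907,.112)"
```

```text
station [-88.7093 195.7841] z 114.40784878163745 yaw err deg -0.08707585308002035 need [-0.0116  0.0857  0.0385] F [-16.7443  -3.9475  13.2816] w 0.011677719338208435 t 5.825
```

The force climbed to 17 N with no further travel, so the lever is on its shut stop. Next I release and go over the knob.

Emit:
play_rows(deltas=[0,-0.03,0,0,0,1,0,0,0,0,1,0,0,0,0,1,0,0,0,0,1,0,0,0,0,1,0,0,-0.6,0,1,0,0,-0.6,0,1,0,0,-0.6,0,1,0,0,-0.2,0])

```text
clock: 6.95
eef_pos: [0.5032, 0.265, 0.2349]
tool_rot: [0.999, 0.039, -0.019, -0.011]
ft_force: [-0.0, 0.0, -0.3]
grip_width: 0.0854
```

```bash
python3 -c "
from h import *
go(-.091,-.07,.2)"
```

```text
station [-85.3678 192.8141] z 234.8992141985863 yaw err deg -0.06948954814025461 need [-0.0674  4.3929  0.4809] F [-0.0336  0.0428 -0.31  ] w 0.08537668205076876 t 6.95
```

Emit:
play_rows(deltas=[1,-0.01,0.73,0,0,1,-0.01,0.73,0,0,1,-0.01,0.73,0,0,1,-0.01,0.73,0,0,1,-0.01,0.73,0,0,1,0,0.68,0,0,1,0,0,0,0])

```text
clock: 7.82
eef_pos: [0.5193, -0.0008, 0.2219]
tool_rot: [0.999, 0.04, -0.022, -0.011]
ft_force: [-0.4, -0.1, 0.3]
grip_width: 0.0852
```

```bash
python3 -c "
from h import *
go(-.091,-.07,.124)
c=cam('top'); g=cv2.resize(c['color'][185:295,200:360],None,fx=5,fy=5)[:, :]
s=cam('side'); h=cv2.resize(s['color'][220:370,245:425],None,fx=2.2,fy=2.2)
cv2.imwrite('pics/side2.png',cv2.resize(s['color'][220:370,245:425],None,fx=4,fy=4))
"
```

```text
station [-90.2411 -73.3816] z 221.9176769605791 yaw err deg 0.09903317287194241 need [ 0.0573 -0.0168  1.6319] F [-0.4466 -0.0775  0.2742] w 0.08523534208178324 t 7.825
```

View pics/side2.png

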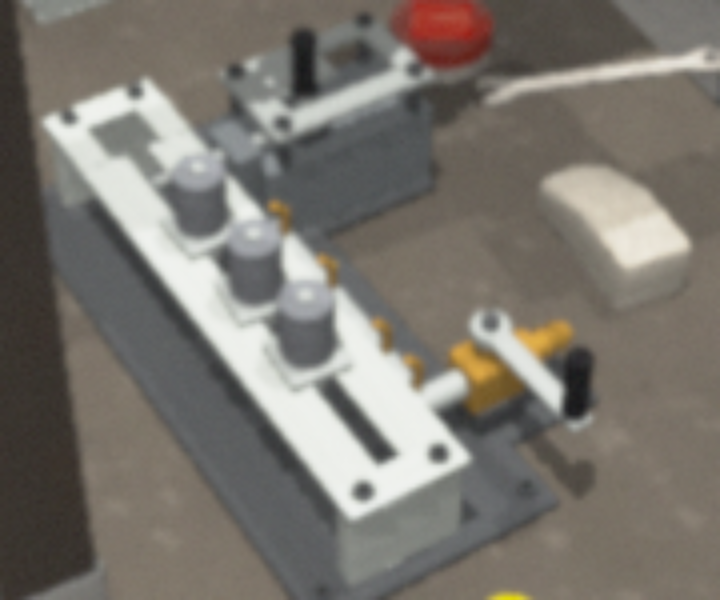

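Side crop: the lever now points from its pivot (490,320) to the grip at (578,385), parallel to the rail, so the air is shut. Next I grip the knob.

Emit:
play_rows(deltas=[1,0.05,0,0.6,0,1,0,0,0.6,0,1,0,0,0.38,0,1,0,0,0,0,0,0,0,0,0,0,0,0,0,0,0,0,0,0,0,0,0,0,0,0,0,0,0,0,0,0,0,0,0,0])

```text
clock: 9.18
eef_pos: [0.5178, 0.0103, 0.1278]
tool_rot: [0.999, 0.046, -0.021, -0.012]
ft_force: [-0.6, -0.3, -2.2]
grip_width: 0.0137
```

```bash
python3 -c "
from h import *
go(-.091,-.07,.122)"
```

```text
station [-90.8522 -62.234 ] z 127.77497072507386 yaw err deg 0.8305759888567099 need [-0.0004  0.1319  0.0929] F [-0.6098 -0.3065 -2.1597] w 0.01371945797941928 t 9.175
```

Emit:
play_rows(deltas=[0.4,0,0,0,0,0.4,0,0.13,0.07,-0.8,0.4,0,0,0,0])

```text
clock: 9.55
eef_pos: [0.5191, 0.0018, 0.1234]
tool_rot: [0.998, 0.054, -0.02, -0.012]
ft_force: [-0.3, -0.5, -0.3]
grip_width: 0.0341
```

```bash
python3 -c "
from h import *
go(-.091,-.07,.122)"
```

```text
station [-90.2285 -70.7694] z 123.36735392856559 yaw err deg 1.6700473998684875 need [-0.0116 -0.0126  0.0236] F [-0.2919 -0.4536 -0.2895] w 0.03414686248741761 t 9.55
```

Emit:
play_rows(deltas=[0,0,0,0,1.6,0,0,0,0,0,0,0,0,0,0,0,0,0,0,0])

```text
clock: 10.05
eef_pos: [0.5186, 0.0016, 0.1236]
tool_rot: [0.999, 0.039, -0.021, -0.012]
ft_force: [-2.0, -0.1, 0.3]
grip_width: 0.0133
```

```bash
python3 -c "
from h import *
go(-.129,-.07,.122)"
```

```text
station [-90.7504 -70.9529] z 123.63473216136364 yaw err deg -0.06490998109319855 need [-0.6359 -0.0138  0.0532] F [-2.0183 -0.1106  0.3416] w 0.013305641027246743 t 10.05
```

Emit:
play_rows(deltas=[0,-0.25,0,0,0,0,-0.25,0,0,0,0,-0.22,0,0,0,0,-0.12,0,0,0])

```text
clock: 10.55
eef_pos: [0.4839, -0.0011, 0.1236]
tool_rot: [0.999, 0.039, -0.005, -0.012]
ft_force: [12.8, 1.4, -13.4]
grip_width: 0.0136
```

```bash
python3 -c "
from h import *
go(-.129,-.07,.122)"
```

```text
station [-125.5589  -70.9236] z 123.63806015464316 yaw err deg -0.002448282500882435 need [-0.0571 -0.0147  0.0282] F [ 12.7713   1.3763 -13.4319] w 0.01355448008372706 t 10.55
```

Emit:
play_rows(deltas=[0,-0.12,0,0,0,0,-0.08,0.12,0,0,0,-0.06,0.14,0,0,0,-0.06,0.08,0,0])

```text
clock: 11.05
eef_pos: [0.4846, -0.0177, 0.1233]
tool_rot: [0.999, 0.042, 0.013, -0.018]
ft_force: [10.2, 20.2, -9.1]
grip_width: 0.0135
```

```bash
python3 -c "
from h import *
go(-.123,-.086,.122)"
```

```text
station [-126.2022  -87.5221] z 123.29415909834223 yaw err deg 0.26001362585041066 need [ 0.0529 -0.0243  0.0239] F [10.1542 20.2455 -9.0764] w 0.01352063111374855 t 11.05
```

Emit:
play_rows(deltas=[0,0.04,0,0,0,0,0.04,0,0,0,0,0.03,0,0,0])

```text
clock: 11.42
eef_pos: [0.4878, -0.0167, 0.1233]
tool_rot: [0.999, 0.043, 0.008, -0.018]
ft_force: [-4.1, 0.2, 6.6]
grip_width: 0.0132
```

```bash
python3 -c "
from h import *
go(-.123,-.086,.122)"
```

```text
station [-122.9034  -86.7271] z 123.30587805399703 yaw err deg 0.33394966989068475 need [-0.0019 -0.0114  0.0221] F [-4.0567  0.1761  6.6454] w 0.01315173679085238 t 11.425
```

Emit:
play_rows(deltas=[1,0,0,0,0,1,0,0,0,0,1,0,0,0,0,1,0,0,0,0,1,0,0,-0.6,0,1,0,0,-0.6,0,1,0,0,-0.2,0,1,0,0,0,0])

```text
clock: 12.42
eef_pos: [0.487, -0.0198, 0.2079]
tool_rot: [0.999, 0.043, 0.008, -0.018]
ft_force: [0.1, -0.2, -1.8]
grip_width: 0.0852
```

```bash
python3 -c "
from h import *
go(0,-.0275,.2)
c=cam('top'); cv2.imwrite('pics/top3.png',cv2.resize(c['color'][185:295,200:360],None,fx=5,fy=5))
s=cam('side'); cv2.imwrite('pics/side3.png',cv2.resize(s['color'][220:370,245:425],None,fx=4,fy=4))
"
```

```text
station [-123.9464  -89.7512] z 207.89664861755153 yaw err deg 0.33756109711777676 need [ 2.0692 -1.0189  0.2035] F [ 0.0683 -0.1979 -1.7644] w 0.08517386083243005 t 12.425
```

View pics/side3.png

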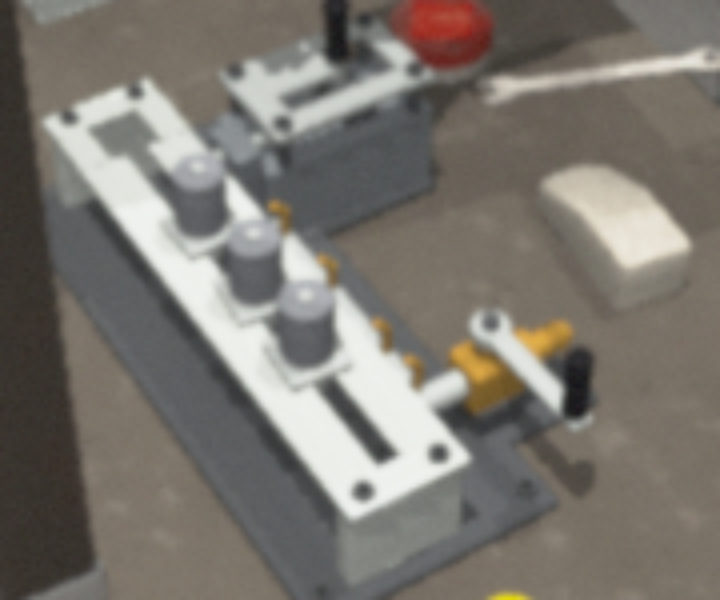

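Side crop: the knob sits in the notch at (335,30), the bolt is clear of the slot, and three bobs hang at (197,190), (254,255) and (305,320). Next is the bob nearest the opening.

Emit:
play_rows(deltas=[1,0.69,-0.34,0,0,1,0.69,-0.34,0,0,1,0.69,-0.34,0,0,1,0,0,0,0])

```text
clock: 13.02
eef_pos: [0.6039, 0.0531, 0.202]
tool_rot: [0.999, 0.042, 0.0, -0.018]
ft_force: [0.7, -0.2, -0.1]
grip_width: 0.0855
```

```bash
python3 -c "
from h import *
go(0,-.0275,.1)"
```

```text
station [ -1.7297 -26.3222] z 202.03333435042515 yaw err deg 0.23565898212513212 need [0.0257 0.0796 1.6989] F [ 0.6921 -0.1725 -0.1359] w 0.08545615695248014 t 13.025
```

Emit:
play_rows(deltas=[1,0.02,0.08,0.6,0,1,0,0,0.6,0,1,0,0,0.45,0,1,0,0,0,0,0,0,0,0,0,0,0,0,0,0,0,0,0,0,0,0,0,0,0,0,0,0,0,0,0])

```text
clock: 14.15
eef_pos: [0.6038, 0.05, 0.1005]
tool_rot: [0.999, 0.041, 0.001, -0.017]
ft_force: [0.7, -0.6, -1.5]
grip_width: 0.0288
```

```bash
python3 -c "
from h import *
go(0,-.123,.1)"
```

```text
station [ -2.0035 -29.4667] z 100.51916001359645 yaw err deg 0.162706639512649 need [ 0.0289  1.5584 -0.0445] F [ 0.7207 -0.5683 -1.4669] w 0.028780459680378477 t 14.15
```

Emit:
play_rows(deltas=[0,0,0.15,0,0,0,0,0.22,0,0,0,0,0.22,0,0,0,0,0.22,0,0,0,0,0.22,0,0,0,0,0.22,0,0,0,0,0.1,0,0,0,0,0,0,0])

```text
clock: 15.15
eef_pos: [0.6113, -0.0358, 0.0993]
tool_rot: [0.999, 0.041, 0.002, -0.019]
ft_force: [0.8, 1.1, 1.6]
grip_width: 0.0287
```

```bash
python3 -c "
from h import *
go(0,-.123,.1)"
```

```text
station [  -1.2926 -115.5861] z 99.30829686359301 yaw err deg 0.11897149155214792 need [ 0.0213  0.1231 -0.0161] F [0.8283 1.0551 1.641 ] w 0.028699051183020675 t 15.15
```

Emit:
play_rows(deltas=[0,0.01,0.13,0,0,0,0,0.01,0,0,0,0,0,0,0])

```text
clock: 15.52
eef_pos: [0.6127, -0.0441, 0.0993]
tool_rot: [0.999, 0.041, 0.002, -0.019]
ft_force: [0.7, 2.3, 2.9]
grip_width: 0.0284
```

```bash
python3 -c "
from h import *
go(0,-.1243,.1)
s=cam('side'); cv2.imwrite('pics/side4.png',cv2.resize(s['color'][200:320,225:385],None,fx=5,fy=5))
"
```

```text
station [  -0.5494 -123.9919] z 99.2786787736181 yaw err deg 0.18348639009271134 need [ 0.0092  0.0047 -0.0122] F [0.718  2.309  2.9091] w 0.02835305993694062 t 15.525
```

View pics/side4.png

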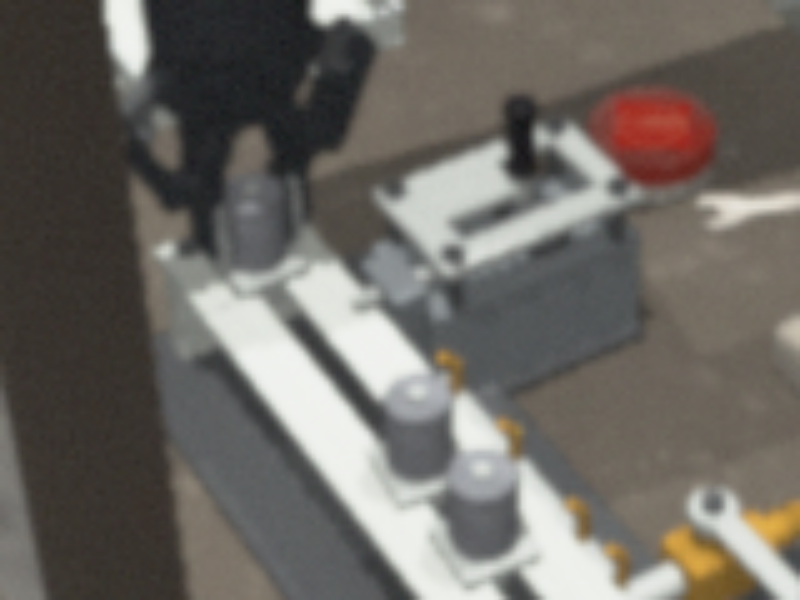

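Side crop: bob 3 stands over the wide end at (260,240), held between the fingers, with the bolt still back at (375,300). Next I lift.

Emit:
play_rows(deltas=[0,0,0,-0.12,0,0,0,0,-0.15,0,0,0,0,-0.2,0,0,0,0,-0.4,0,0,0,0,-0.4,0])

```text
clock: 16.2
eef_pos: [0.6093, -0.0479, 0.1743]
tool_rot: [0.999, 0.041, -0.004, -0.018]
ft_force: [0.6, -0.5, -1.4]
grip_width: 0.0287
```

Run:
```python
from h import *
go(0,-.1243,.1)
c=cam('top'); g=c['color']; hsv=cv2.cvtColor(g,cv2.COLOR_BGR2HSV)
m=cv2.inRange(hsv,(0,0,150),(180,60,255));m[:,:390]=0;m[:, 500:]=0;m[:205]=0;m[310:]=0
k=max(cv2.findContours(m,0,2)[0],key=cv2.contourArea);bx=cv2.boxPoints(cv2.minAreaRect(k))
w=np.array([onz(c,p,.026) for p in bx]);w=w.mean(0)[:2];print(bx,"tray",w,"station",st(w))
```

```text
station [  -4.2413 -127.4341] z 174.31586758939045 yaw err deg 0.1725014390857575 need [ 0.0781 -0.0078  1.2392] F [ 0.6325 -0.4956 -1.3819] w 0.028694206363666097 t 16.2
[[406.9405 229.5014]
 [482.826  227.6946]
 [484.1405 282.9014]
 [408.2549 284.7082]] tray [ 0.5169 -0.3492] station [-0.1202 -0.4205]
```

Emit:
play_rows(deltas=[0,-0.1,0.4,0,0,0,-0.24,0.7,0,0,0,-0.24,0.7,0,0,0,-0.24,0.7,0,0,0,-0.24,0.7,0,0,0,-0.24,0.7,0,0,0,-0.24,0.7,0,0,0,-0.24,0.7,0,0,0,-0.1,0.2,0,0,0,0,0,0,0])

```text
clock: 17.5
eef_pos: [0.5251, -0.3965, 0.1684]
tool_rot: [0.999, 0.042, 0.002, -0.016]
ft_force: [0.1, -0.1, -1.2]
grip_width: 0.0284
```

Run:
```python
from h import *
go(-.12,-.48,.056)
c=cam('top'); cv2.imwrite('pics/t5.png',cv2.resize(c['color'][190:310,360:520],None,fx=4,fy=4))
```

```text
station [-115.7397 -468.2943] z 168.43529266255226 yaw err deg 0.33033323425459593 need [-0.0822  0.2539  1.8664] F [ 0.0894 -0.0507 -1.2167] w 0.028418419266312386 t 17.5
```

View pics/t5.png

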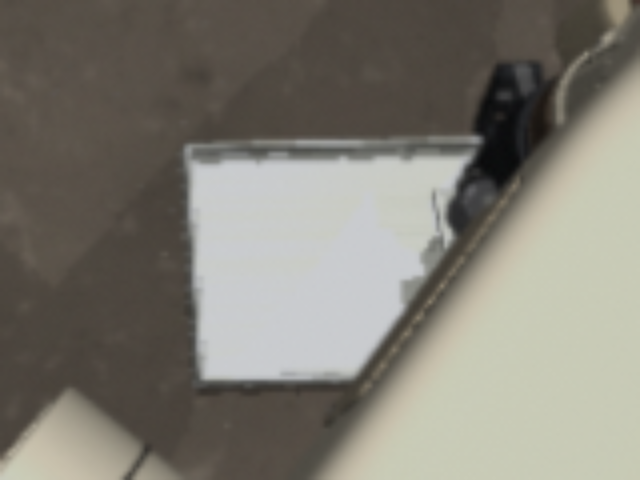

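Top crop: the tray's left rim is at (190,260), unmoved, and the held bob at (475,195) hangs over its right part. Next I lower it.

Emit:
play_rows(deltas=[0,-0.08,0.2,0.4,0,0,0,0,0.5,0,0,0,0,0.5,0,0,0,0,0.3,0,0,0,0,0.1,0,0,0,0,0,0])

```text
clock: 18.3
eef_pos: [0.5277, -0.3953, 0.06]
tool_rot: [0.999, 0.05, 0.004, -0.016]
ft_force: [0.0, -0.4, -1.5]
grip_width: 0.0284
```

Run:
```python
from h import *
go(-.12,-.48,.055)
```

```text
station [-113.0504 -467.2935] z 60.047726761674554 yaw err deg 1.1628204847583286 need [-0.1208  0.2119  0.0763] F [ 0.0262 -0.4451 -1.5436] w 0.028423376340145832 t 18.3
```

Emit:
play_rows(deltas=[0,0,0,0.09,0,0,0,0,0.04,0,1,0,0,0,0,1,0,0,0,0,1,0,0,0,0,1,0,0,0,0,1,0,0,-0.4,0,1,0,0,-0.6,0,1,0,0,-0.6,0,1,0,0,-0.6,0,1,0,0,-0.3,1.2])

```text
clock: 19.68
eef_pos: [0.5271, -0.4001, 0.2082]
tool_rot: [0.999, 0.039, 0.005, -0.016]
ft_force: [0.1, -0.3, -0.2]
grip_width: 0.0853
```

Run:
```python
from h import *
go(.0,.0323,.2)
s=cam('side'); cv2.imwrite('pics/s6.png',cv2.resize(s['color'][120:270,150:350],None,fx=3,fy=3))
```

```text
station [-114.0442 -472.0984] z 208.1987280980704 yaw err deg -0.0714145288817054 need [ 1.8888 -8.4003  0.4136] F [ 0.1332 -0.2752 -0.1973] w 0.0853299679670038 t 19.675
```

View pics/s6.png

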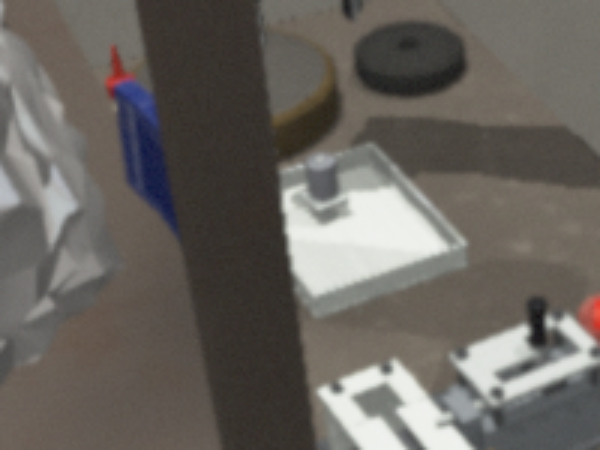

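Side crop: the first bob stands in the tray at (322,180), and the bolt is still latched. That's 10 pictures viewed so far. Next is bob 2.

Emit:
play_rows(deltas=[1,0.19,-0.84,0,0,1,0.19,-0.84,0,0,1,0.19,-0.84,0,0,1,0.19,-0.84,0,0,1,0.19,-0.84,0,0,1,0.19,-0.84,0,0,1,0.19,-0.84,0,0,1,0.19,-0.84,0,0,1,0.19,-0.84,0,0,1,0.15,-0.6,0,0,1,0,0,0,0,1,0,0,0,0])

```text
clock: 21.22
eef_pos: [0.6018, 0.1094, 0.219]
tool_rot: [0.999, 0.039, 0.004, -0.014]
ft_force: [-0.7, -0.0, -0.1]
grip_width: 0.0854
```

```bash
python3 -c "
from h import *
go(0,.0323,.1)"
```

```text
station [ 0.6182 29.9061] z 218.9771334413672 yaw err deg -0.11771552247681409 need [-0.0293  0.0144  1.9831] F [-0.6689 -0.0081 -0.0898] w 0.08544714891428179 t 21.225
```

Emit:
play_rows(deltas=[1,-0.03,0.01,0.6,0,1,0,0,0.6,0,1,0,0,0.6,0,1,0,0,0.14,0,1,0,0,0,0])

```text
clock: 21.85
eef_pos: [0.6017, 0.1047, 0.1011]
tool_rot: [0.999, 0.034, 0.006, -0.013]
ft_force: [0.9, -0.1, 0.7]
grip_width: 0.0852
```

```bash
python3 -c "
from h import *
go(0,.0323,.1)"
```

```text
station [ 0.1635 25.2813] z 101.10239551206243 yaw err deg -0.6490508013397199 need [-0.0043 -0.1164  0.0214] F [ 0.8554 -0.1421  0.6638] w 0.08519790771612608 t 21.85
```

Emit:
play_rows(deltas=[1,0,-0.12,0.02,-0.6,0,0,0,0,0,0,0,0,0,0,0,0,0,0,0,0,0,0,0,0,0,0,0,0,0])

```text
clock: 22.6
eef_pos: [0.6041, 0.1126, 0.1054]
tool_rot: [0.999, 0.039, 0.01, -0.014]
ft_force: [0.5, -0.0, -1.0]
grip_width: 0.0285
```

```bash
python3 -c "
from h import *
go(0,-.123,.1)"
```

```text
station [ 3.2541 32.9438] z 105.39924200534243 yaw err deg -0.02511727631046122 need [-0.055   2.6005  0.0189] F [ 0.4842 -0.0255 -0.9942] w 0.02846161044983634 t 22.6
```

Emit:
play_rows(deltas=[0,-0.01,0.15,0,0,0,-0.01,0.23,0,0,0,-0.01,0.23,0,0,0,0,0.23,0,0,0,0,0.23,0,0,0,0,0.23,0,0,0,0,0.23,0,0,0,0,0.23,0,0,0,0,0.23,0,0,0,0,0.2,0,0,0,0,0.1,0,0,0,0,0,0,0])

```text
clock: 24.1
eef_pos: [0.6154, -0.0304, 0.1053]
tool_rot: [0.999, 0.04, 0.013, -0.02]
ft_force: [0.9, 1.8, 3.5]
grip_width: 0.0283
```

```bash
python3 -c "
from h import *
go(0,-.1235,.1)"
```

```text
station [   3.1504 -110.4861] z 105.25871995402161 yaw err deg -0.014976512826951185 need [-0.0549  0.2201  0.0776] F [0.9343 1.7994 3.4573] w 0.028286677080049984 t 24.1
```

Emit:
play_rows(deltas=[0,0,0.2,0,0,0,-0.03,0.02,0,0,0,0,0,0,0])

```text
clock: 24.48
eef_pos: [0.6158, -0.0435, 0.1055]
tool_rot: [0.999, 0.041, 0.015, -0.02]
ft_force: [-0.7, 1.8, 3.2]
grip_width: 0.0286
```

```bash
python3 -c "
from h import *
go(0,-.1238,.1)"
```

```text
station [   2.591  -123.5655] z 105.46007166879289 yaw err deg 0.08642466503050862 need [-0.046   0.0073  0.0894] F [-0.6938  1.8495  3.2131] w 0.028648922744187268 t 24.475
```

Emit:
play_rows(deltas=[0,-0.03,0,0,0,0,0,0,-0.12,0,0,0,0,-0.12,0,0,0,0,-0.15,0])

```text
clock: 24.98
eef_pos: [0.6098, -0.0451, 0.126]
tool_rot: [0.999, 0.04, 0.01, -0.019]
ft_force: [-0.2, -0.0, -1.5]
grip_width: 0.0283
```

```bash
python3 -c "
from h import *
go(0,-.1238,.1)"
```

```text
station [  -3.5709 -124.7241] z 126.01722408698862 yaw err deg 0.09300156239168454 need [0.0505 0.0009 0.435 ] F [-0.217  -0.0224 -1.5017] w 0.02833649561720475 t 24.975
```

Emit:
play_rows(deltas=[0,0,0,-0.4,0,0,0,0,-0.4,0,0,-0.1,0.4,-0.1,0,0,-0.26,0.64,0,0,0,-0.26,0.64,0,0,0,-0.26,0.64,0,0,0,-0.26,0.64,0,0,0,-0.26,0.64,0,0,0,-0.24,0.5,0,0,0,-0.1,0.2,0,0,0,0,0,0,0])

```text
clock: 26.35
eef_pos: [0.5219, -0.3206, 0.1735]
tool_rot: [0.999, 0.041, 0.008, -0.018]
ft_force: [-0.6, 0.5, -1.9]
grip_width: 0.0287
```

Run:
```python
from h import *
go(-.12,-.405,.061)
c=cam('side'); cv2.imwrite('pics/s7.png',cv2.resize(c['color'][120:270,150:350],None,fx=3,fy=3))
```

```text
station [-112.9547 -392.416 ] z 173.5019363862876 yaw err deg 0.19243675733777138 need [-0.152   0.2761  1.8639] F [-0.6376  0.5351 -1.8701] w 0.028740348651299277 t 26.35
```

View pics/s7.png

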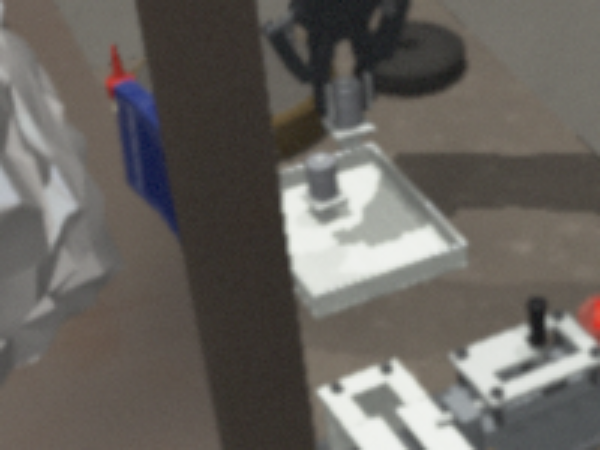

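Side crop: bob 2 is held at (347,105), the first still stands in the tray at (322,180), and the tray hasn't moved.

Emit:
play_rows(deltas=[0,-0.1,0.2,0.4,0,0,0,0,0.5,0,0,0,0,0.5,0,0,0,0,0.33,0,0,0,0,0.05,0,0,0,0,0,0])

```text
clock: 27.15
eef_pos: [0.5244, -0.3204, 0.0662]
tool_rot: [0.999, 0.048, 0.01, -0.019]
ft_force: [-0.6, 0.2, -1.4]
grip_width: 0.0285
```

Run:
```python
from h import *
go(-.12,-.4,.0565)
```

```text
station [-110.444  -392.3589] z 66.21078338124448 yaw err deg 0.968539457271477 need [-0.165   0.1303  0.1536] F [-0.5541  0.1564 -1.4212] w 0.028535146695668437 t 27.15
```

Emit:
play_rows(deltas=[0,-0.05,0.05,0.12,0,0,0,0,0.07,0,1,0,0,0,0,1,0,0,0,0,1,0,0,0,0,1,0,0,0,0,1,0,0,-0.4,0,1,0,0,-0.6,0,1,0,0,-0.6,0,1,0,0,-0.6,0,1,0,0,-0.3,1.0])

```text
clock: 28.52
eef_pos: [0.5192, -0.3292, 0.2103]
tool_rot: [0.999, 0.039, 0.011, -0.018]
ft_force: [-0.1, -0.3, -1.0]
grip_width: 0.0855
```

Run:
```python
from h import *
go(.0,.084,.22)
```

```text
station [-116.2662 -400.8113] z 210.31214843684762 yaw err deg -0.0449847343827948 need [ 1.9347 -8.0808  0.1683] F [-0.1032 -0.3014 -0.9638] w 0.08550877914042816 t 28.525
```

Emit:
play_rows(deltas=[1,0.19,-0.8,-0.05,0,1,0.19,-0.8,0,0,1,0.19,-0.8,0,0,1,0.19,-0.8,0,0,1,0.19,-0.8,0,0,1,0.19,-0.8,0,0,1,0.19,-0.8,0,0,1,0.19,-0.8,0,0,1,0.19,-0.8,0,0,1,0.12,-0.7,0,0,1,0,0,0,0,1,0,0,0,0])

```text
clock: 30.02
eef_pos: [0.5964, 0.1642, 0.237]
tool_rot: [0.999, 0.038, 0.017, -0.016]
ft_force: [0.4, -0.1, 0.8]
grip_width: 0.0852
```

Run:
```python
from h import *
go(0,.084,.1)
c=cam('side'); cv2.imwrite('pics/s8.png',cv2.resize(c['color'][120:345,150:400],None,fx=2.6,fy=2.6))
```

```text
station [-0.3869 84.99  ] z 236.95794962119317 yaw err deg -0.243254209941626 need [-0.0731  0.0866  2.2799] F [ 0.4444 -0.0665  0.7965] w 0.08521958661203018 t 30.025
```

View pics/s8.png

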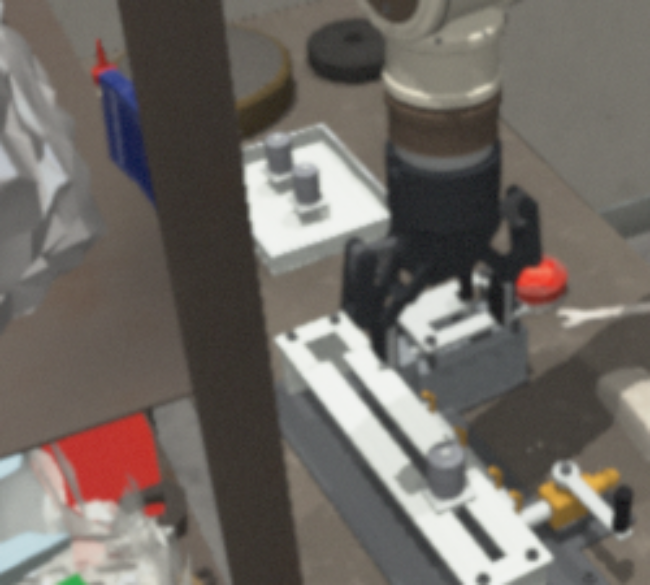

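Side crop: both placed bobs stand in the tray at (278,155) and (306,187), and the last bob is on the rail at (445,470). Next I descend on it.

Emit:
play_rows(deltas=[1,-0.07,0,0.6,0,1,0,0,0.6,0,1,0,0,0.6,0,1,0,0,0.4,0,1,0,0,0,0])

```text
clock: 30.7
eef_pos: [0.5979, 0.1603, 0.1035]
tool_rot: [0.999, 0.032, 0.019, -0.016]
ft_force: [-0.2, -0.5, -0.5]
grip_width: 0.0856
```

Run:
```python
from h import *
go(0,.084,.1)
c=cam('top'); g=c['color']; hsv=cv2.cvtColor(g,cv2.COLOR_BGR2HSV)
m=cv2.inRange(hsv,(0,0,150),(180,60,255));m[:,:390]=0;m[:, 510:]=0;m[:200]=0;m[310:]=0
k=max(cv2.findContours(m,0,2)[0],key=cv2.contourArea);bx=cv2.boxPoints(cv2.minAreaRect(k))
w=np.array([onz(c,p,.026) for p in bx]).mean(0)[:2];print(bx,"tray",w,"station",st(w))
```

```text
station [ 0.7815 80.9567] z 103.54961584995817 yaw err deg -0.9139284279706159 need [-0.0161 -0.0487  0.0601] F [-0.2372 -0.4512 -0.5123] w 0.08556045631180267 t 30.7
[[406.7605 229.149 ]
 [483.2245 227.9158]
 [484.1189 283.3691]
 [407.6549 284.6024]] tray [ 0.5167 -0.3489] station [-0.1203 -0.4202]
```

Tray unmoved. Close.

Emit:
play_rows(deltas=[1,-0.02,-0.05,0.06,-0.9,0,0,0,0,0,0,0,0,0,0,0,0,0,0,0,0,0,0,0,0,0,0,0,0,0])

```text
clock: 31.5
eef_pos: [0.5998, 0.1634, 0.1067]
tool_rot: [0.999, 0.04, 0.023, -0.017]
ft_force: [-1.1, -0.7, -1.6]
grip_width: 0.0285
```

```bash
python3 -c "
from h import *
go(0,-.123,.1)"
```

```text
station [ 2.9021 83.9493] z 106.74944996361121 yaw err deg -0.0213849575277901 need [-0.0525  3.4509  0.0013] F [-1.0919 -0.7061 -1.5682] w 0.02849262774107477 t 31.5
```

Emit:
play_rows(deltas=[0,0,0.15,0,0,0,-0.01,0.23,0,0,0,0,0.23,0,0,0,-0.01,0.23,0,0,0,0,0.23,0,0,0,0,0.23,0,0,0,0,0.23,0,0,0,0,0.23,0,0,0,0,0.23,0,0,0,0,0.23,0,0,0,0,0.23,0,0,0,0,0.15,0,0])

```text
clock: 33.0
eef_pos: [0.6121, 0.0092, 0.1072]
tool_rot: [0.998, 0.043, 0.027, -0.032]
ft_force: [-1.2, 4.1, 4.9]
grip_width: 0.0286
```

```bash
python3 -c "
from h import *
go(0,-.123,.1)"
```

```text
station [  3.015  -70.7577] z 107.1699305273188 yaw err deg 0.2745541677477079 need [-0.061   0.876   0.0626] F [-1.173   4.1115  4.927 ] w 0.028648958482127063 t 33.0
```

Emit:
play_rows(deltas=[0,0,0.22,0,0,0,-0.01,0.22,0,0,0,0,0.22,0,0,0,-0.01,0.12,0,0,0,0,0,0,0])

```text
clock: 33.62
eef_pos: [0.6159, -0.0421, 0.1063]
tool_rot: [0.998, 0.042, 0.029, -0.033]
ft_force: [-0.6, 2.0, 3.2]
grip_width: 0.0285
```

```bash
python3 -c "
from h import *
go(0,-.123,.1)"
```

```text
station [   2.7401 -122.1643] z 106.28005136658209 yaw err deg 0.12661392958113118 need [-0.0519  0.0203  0.1007] F [-0.5637  2.0279  3.158 ] w 0.02852333028808339 t 33.625
```

Emit:
play_rows(deltas=[0,-0.02,0.01,0,0,0,0,0,-0.12,0,0,0,0,-0.12,0,0,0,0,-0.15,0])

```text
clock: 34.12
eef_pos: [0.6108, -0.0454, 0.1272]
tool_rot: [0.998, 0.041, 0.025, -0.031]
ft_force: [0.2, 0.7, -0.6]
grip_width: 0.028
```

```bash
python3 -c "
from h import *
go(0,-.1238,.1)"
```

```text
station [  -2.6025 -125.0511] z 127.18131764937563 yaw err deg 0.12091058822548684 need [0.0197 0.007  0.4551] F [ 0.2274  0.7316 -0.6223] w 0.028037585949058173 t 34.125
```

Emit:
play_rows(deltas=[0,0,0,-0.4,0,0,0,0,-0.4,0,0,-0.15,0.35,-0.1,0,0,-0.3,0.6,0,0,0,-0.3,0.6,0,0,0,-0.3,0.6,0,0,0,-0.3,0.6,0,0,0,-0.25,0.5,0,0,0,-0.15,0.2,0,0,0,0,0,0,0])

```text
clock: 35.38
eef_pos: [0.5177, -0.2695, 0.1688]
tool_rot: [0.998, 0.043, 0.024, -0.029]
ft_force: [0.4, 0.4, -1.4]
grip_width: 0.0283
```

Run:
```python
from h import *
go(-.116,-.352,.062)
c=cam('side'); cv2.imwrite('pics/s9.png',cv2.resize(c['color'][120:270,200:350],None,fx=4,fy=4))
```

```text
station [-113.0304 -341.1372] z 168.81015313642285 yaw err deg 0.3031236577497012 need [-0.1407  0.2811  1.7622] F [ 0.4181  0.377  -1.443 ] w 0.0282759070632362 t 35.375
```

View pics/s9.png

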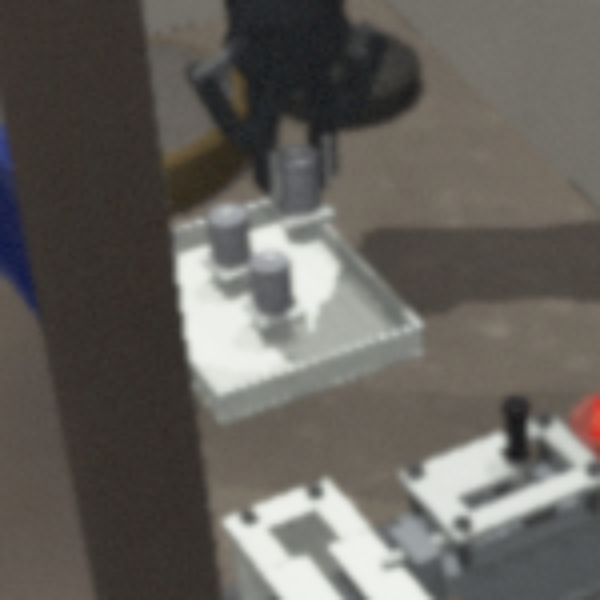

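Side crop: the last bob is held at (298,180), two bobs stand in the tray at (230,240) and (270,290), and the rail is empty near the opening.

Emit:
play_rows(deltas=[0,-0.1,0.25,0.4,0,0,0,0.03,0.5,0,0,0,0.03,0.5,0,0,0,0.03,0.3,0,0,0,0,0,0])

```text
clock: 36.05
eef_pos: [0.5238, -0.2769, 0.0652]
tool_rot: [0.998, 0.049, 0.026, -0.03]
ft_force: [0.1, 0.0, -1.3]
grip_width: 0.0287
```

Run:
```python
from h import *
go(-.116,-.352,.058)
```

```text
station [-107.5872 -348.9937] z 65.23200651324812 yaw err deg 0.9847338553396021 need [-0.1475  0.054   0.1096] F [ 0.0936  0.0433 -1.2891] w 0.028743377301360406 t 36.05
```

Emit:
play_rows(deltas=[0,-0.05,0.03,0.1,0,0,0,0,0.06,0,1,0,0,0,0,1,0,0,0,0,1,0,0,0,0,1,0,0,0,0,1,0,0,-0.4,0,1,0,0,-0.6,0,1,0,0,-0.6,0,1,0,0,-0.6,0,1,0,0,-0.3,1.0])

```text
clock: 37.42
eef_pos: [0.5146, -0.2871, 0.2114]
tool_rot: [0.998, 0.041, 0.028, -0.029]
ft_force: [-0.0, -0.1, 1.1]
grip_width: 0.0857
```

Run:
```python
from h import *
go(-.123,-.086,.2)
```

```text
station [-117.5488 -358.4407] z 211.3605652552371 yaw err deg 0.05675733223506853 need [-0.0971 -4.5232  0.4394] F [-0.0183 -0.0732  1.0807] w 0.08570552996688063 t 37.425
```

Emit:
play_rows(deltas=[1,-0.01,-0.7,0,0,1,-0.01,-0.7,0,0,1,-0.01,-0.7,0,0,1,-0.01,-0.7,0,0,1,-0.01,-0.7,0,0,1,-0.01,-0.65,0,0,1,0,-0.2,0,0,1,0,0,0,0])

```text
clock: 38.42
eef_pos: [0.4907, -0.0228, 0.2297]
tool_rot: [0.998, 0.039, 0.032, -0.027]
ft_force: [-0.5, -0.4, -0.0]
grip_width: 0.085
```

Run:
```python
from h import *
go(-.123,-.086,.122)
c=cam('side'); cv2.imwrite('pics/s10.png',cv2.resize(c['color'][120:360,200:420],None,fx=2.5,fy=2.5))
```

```text
station [-120.4799  -93.0657] z 229.7031621130665 yaw err deg -0.13867425358604157 need [-0.1621 -0.0246  1.7919] F [-0.5021 -0.354  -0.047 ] w 0.08500611385865729 t 38.425
```

View pics/s10.png

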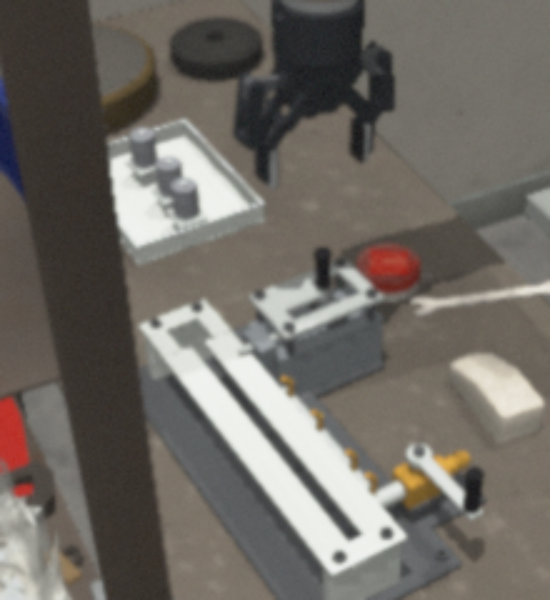

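Side crop: all three bobs are inside the tray at (143,150), (170,178) and (184,205), the rail is empty, the lever is shut and the knob is in the notch at (322,265). Next I take the knob.

Emit:
play_rows(deltas=[1,-0.16,-0.07,0.6,0,1,0,-0.02,0.6,0,1,0,0,0.48,0,1,0,0,0,0])

```text
clock: 38.98
eef_pos: [0.4891, -0.0183, 0.1269]
tool_rot: [0.998, 0.035, 0.034, -0.026]
ft_force: [-1.1, 0.1, 0.7]
grip_width: 0.0853
```

Run:
```python
from h import *
go(-.123,-.086,.124)
```

```text
station [-121.7202  -88.4931] z 126.91336333382323 yaw err deg -0.6470157627745748 need [-0.0251 -0.0389  0.0489] F [-1.0857  0.0562  0.7054] w 0.08530184087497952 t 38.975
```

Emit:
play_rows(deltas=[1,-0.02,-0.04,0.05,-0.6,0.4,0,0,0,0,0.4,0,0,0,0,0.4,0,0,0,0])

```text
clock: 39.48
eef_pos: [0.4908, -0.0175, 0.1275]
tool_rot: [0.998, 0.039, 0.037, -0.025]
ft_force: [1.0, 0.8, 0.4]
grip_width: 0.0346
```

Run:
```python
from h import *
go(-.123,-.086,.124)
```

```text
station [-120.0072  -87.8287] z 127.53049729033903 yaw err deg -0.14838033700284856 need [-0.0543 -0.0277  0.0562] F [0.9921 0.8011 0.4215] w 0.03459447695547412 t 39.475
```

Caged around the knob. Closing with a small correction.

Emit:
play_rows(deltas=[0.4,-0.05,-0.04,0.05,0,0,0,0,0,0,0,0,0,0,0,0,0,0,0,0])

```text
clock: 39.98
eef_pos: [0.4878, -0.0147, 0.1248]
tool_rot: [0.998, 0.039, 0.037, -0.025]
ft_force: [1.9, 0.4, 1.5]
grip_width: 0.0144
```

Run:
```python
from h import *
go(-.127,-.07,.124)
```

```text
station [-122.801   -84.7958] z 124.76992000540541 yaw err deg -0.12190782338149865 need [-0.0713 -0.2458  0.019 ] F [1.9123 0.4396 1.5272] w 0.014433421162214265 t 39.975
```

Emit:
play_rows(deltas=[0,-0.1,0,0,0,0,-0.11,0,0,0,0,-0.08,0,0,0])

```text
clock: 40.35
eef_pos: [0.4815, -0.0153, 0.1251]
tool_rot: [0.998, 0.04, 0.048, -0.026]
ft_force: [14.3, 2.1, -8.0]
grip_width: 0.0141
```

Run:
```python
from h import *
go(-.128,-.07,.124)
```

```text
station [-129.086   -84.9269] z 125.13294443130899 yaw err deg -0.04574020433605488 need [ 0.016  -0.2475  0.0323] F [14.3061  2.0574 -7.9847] w 0.014097421034715502 t 40.35
```

Emit:
play_rows(deltas=[0,-0.06,-0.12,0,0,0,-0.06,-0.12,0,0,0,-0.05,-0.1,0,0])

```text
clock: 40.72
eef_pos: [0.4797, 0.0014, 0.1254]
tool_rot: [0.997, 0.039, 0.057, -0.021]
ft_force: [14.1, -13.0, -8.8]
grip_width: 0.0143
```

Run:
```python
from h import *
go(-.091,-.07,.124)
```

```text
station [-129.5745  -68.0926] z 125.36842882882057 yaw err deg -0.16073298968096028 need [0.6361 0.0336 0.0956] F [ 14.1126 -13.0061  -8.7716] w 0.014270658752377945 t 40.725
```

Emit:
play_rows(deltas=[0,0.1,0.0,0,0,0,0.18,0,0,0,0,0.18,0,0,0,0,0.12,0,0,0,0,0,0,0,0])

```text
clock: 41.35
eef_pos: [0.5172, 0.0034, 0.125]
tool_rot: [0.998, 0.038, 0.056, -0.021]
ft_force: [5.0, -0.1, 3.7]
grip_width: 0.0145
```

Run:
```python
from h import *
go(-.091,-.07,.124)
```

```text
station [-92.0259 -69.0353] z 124.95918696078317 yaw err deg -0.29542347284170944 need [0.0153 0.0166 0.0172] F [ 4.9637 -0.0652  3.6632] w 0.014457828991322414 t 41.35
```

Almost home. I release here, rise, and move back out of the view.

Emit:
play_rows(deltas=[0,0.02,0,0,0,1,0,0,0,0,1,0,0,0,0,1,0,0,0,0,1,0,0,0,0,1,0,0,0,0,1,0,0,-0.5,0,1,0,0,-0.6,0,1,0,0,-0.6,0,1,-0.6,0,-0.2,0,1,-0.6,0,0,0,1,-0.6,0,0,0])

```text
clock: 42.85
eef_pos: [0.3976, -0.0101, 0.2296]
tool_rot: [0.997, 0.038, 0.057, -0.02]
ft_force: [1.0, -0.5, -0.2]
grip_width: 0.0851
```

Run:
```python
from h import *
go(-.3,-.07,.2)
c=cam('top'); s=cam('side')
a=cv2.resize(c['color'][190:300,210:500],None,fx=2.7,fy=2.7)
b=cv2.resize(s['color'][150:350,220:420],None,fx=1.45,fy=1.45)
b2=cv2.resize(s['color'][215:315,250:350],(290,290))
im=np.zeros((a.shape[0]+290,a.shape[1],3),np.uint8); im[:a.shape[0]]=a; im[a.shape[0]:,:290]=b; im[a.shape[0]:,300:590]=b2
cv2.imwrite('pics/f1.png',im); print(im.shape)
```

```text
station [-212.3719  -73.0956] z 229.5855979281695 yaw err deg -0.23656483065562628 need [-1.5076 -0.0338  0.3236] F [ 0.9664 -0.4863 -0.2297] w 0.085138817673328 t 42.85
(587, 783, 3)
```

View pics/f1.png

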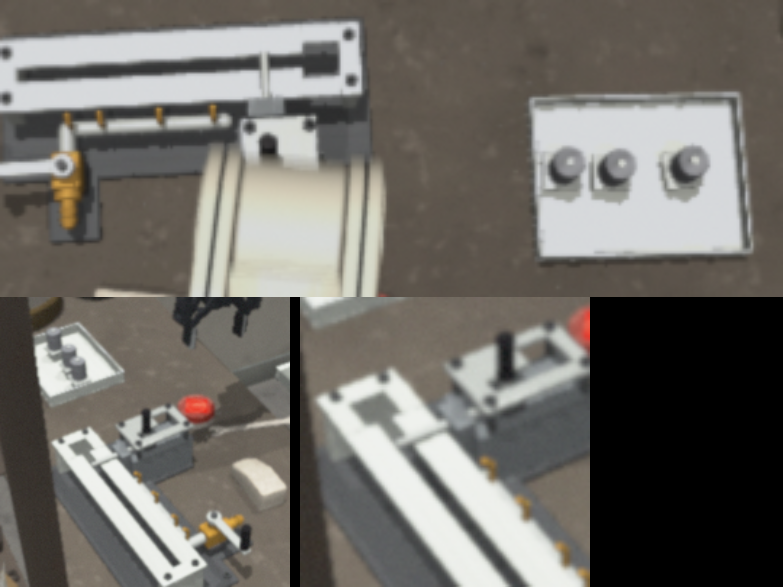

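The final picture shows the bolt across the slot at (265,75) and three bobs standing inside the tray at (567,167), (615,167) and (690,163). The lever lies across the pipe. One numeric check that the knob and bolt are at their starting pixels, then I hand in.

Run:
```python
from h import *
import pickle
s0=pickle.load(open("side0.pkl","rb"))["color"]; s=cam('side')["color"]
def sh(n,a,b,x,y,w,h):
    r=cv2.matchTemplate(a[y-6:y+h+6,x-6:x+w+6],b[y:y+h,x:x+w],cv2.TM_CCOEFF_NORMED);_,v,_,l=cv2.minMaxLoc(r);print(n,"shift",l[0]-6,l[1]-6,"score",round(v,3))
sh("knob",s0,s,312,225,18,24)
t0=pickle.load(open("top0.pkl","rb"))["color"]; t=cam('top')["color"]
sh("bolt tip",t0,t,300,203,14,14); sh("plate",t0,t,203,198,20,30)
sh("tin side",s0,s,343,217,28,20); sh("bar side",s0,s,380,258,40,25)
```

```text
knob shift 0 0 score 0.996
bolt tip shift 0 0 score 1.0
plate shift 0 0 score 1.0
tin side shift 0 0 score 0.953
bar side shift 0 -1 score 0.802
```

```bash
python3 -c "
from h import *
print(bot.get_obs()['clock'], ticket.job_done())"
```

```text
the job is handed in; nothing more can be done
43.05 None
```

I finished the job in the order asked and handed it in at 43 s of the 210 s allowed. No verdict was reported.

- **Air:** I turned the cock's lever to its shut stop. The force rose to about 17 N with no further travel, and the last picture shows the lever across the pipe.
- **Bobs:** Only three were there. Each was slid to the wide end, lifted off and stood in the tray; all three are standing inside. One is close to the tray's left wall.
- **Bolt:** I drew it, latched it in the notch for the unloading, then freed it. I held the knob on the way back to about 1 mm from home and let the spring close the rest. The knob and bolt tip are back on their starting pixels (0 px shift, match scores 0.996 and 1.0).
- **Surroundings:** The tray read the same position up to the last bob's pickup, and I saw no grip slip. The paste tin matched its starting image at 0 px, score 0.95.
- **Weaker checks:** The compound bar matched less well (score 0.80, 1 px), most likely because the lever stood in front of it in the first picture; it looks unmoved. I did not measure the yellow look-alikes again. The tool had tilted a few degrees by the end, with no effect I could see.

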